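Hang the green parts crate on the bench hook

ROBOT

A 6-joint arm with a two-finger parallel gripper is mounted at the origin on the work surface. World frame = base frame: x ahead of the robot, y to its left, z up, the work surface at z = 0. Lengths are in mm, angles in rad, forces in N, time in s.
With the tool pointing down it reaches from about 350 to 875 mm from the base axis. Payload 4.2 kg.
Tool frame: the origin (TCP) lies between the finger pads; the fingertips stand 11 mm ahead of it and the grasp point (between the pads) lies 8 mm behind it; z points along the fingers, y is the direction in which the jaws open and shut (so a half turn about z gives the same grasp; the last joint's range is limited). The gripper opens to 85 mm and grips with 20 to 120 N. Pads are 22 mm wide; open, the fingers measure 114 mm over their backs; the gripper's body (76 mm by 85 mm) begins 54 mm behind the grasp point. The pads swing forward as they close: fully open they stand 13 mm farther back than shut.
Start: joints at [-1, 0.385, 0.008, 0, -1.194, -0.259], TCP at [191.748, -594.838, 242.312] pointing down, gripper open.
Joint ranges: [-3.14, 3.14], [-1.21, 2.06], [-1.07, 1.41], [-3.16, 2.05], [-2.99, -0.16], [-3.1, 3.1]. Speed limits (rad/s): [2.79, 2.79, 3.14, 3.14, 3.14, 3.14].

INTERFACE

Orientations are given as a unit quaternion [x, y, z, w].
In Python, from bench import * gives the robot as it stands.
- The arm moves only by the tool servo_tool, never from a script. Its argument "rows" is a list of rows, each a list of 7 numbers: the opening, from 0 (shut) to 1 (fully open), then the shift along the tool's x, y, z in cm, then the turn, a rotation vector about the tool's x, y, z in degrees. A call has 1 to 12 rows; each row shifts and turns the commanded pose from where the row before left it, along the tool's axes as they then stand; what a row does not reach is not made up. A row lasts 1/10 s, in which the tool goes at most 50 mm and 8.59 degrees, less where a joint would pass 70% of its speed; a pose out of reach is approached as far as the arm can. A call is refused whole if a number of a shift passes 5 or a number of a turn 8.59, either way. A call with a gripper value outside its range is refused whole. The fingers move at their own pace and stop on an object; the grip force is fixed at half the most. Time passes only in rows, so rows that do not move let the fingers close. It gives the time, the measured TCP pose, the force and the opening at its end, in the units of the state.
- read_state(): the state, without advancing time (a new reading comes with each control period).
- get_image(name): name is "scene" or "top" or "wrist"; returns a dict with "image" (400x640x3 uint8, red, green, blue), "mtx" (3x3 intrinsics, pixels), "k1" (the pictures are not rectified: a ray, as slopes to the right and down, at radius r is drawn at 1 + k1 r^2 times it, then the intrinsics apply), "extrinsics" (4x4, takes a point from camera to world coordinates). Camera axes: x right, y up, looking along -z (the intrinsics and any distortion apply to the point x, -y, -z); pixel columns grow to the right and rows downward; lengths in mm; the calibration is good to about 2 mm. A picture is of the moment at which its call begins. There is no depth.
- job_done(): hands the job in, once; it reports no verdict.
The state is a dict: "clock": time; "joints": joint angles; "joint_vel": joint speeds; "joint_efforts": joint torques, N m; "position": TCP position; "ee_rot": TCP orientation; "contact_force": force on the tool from outside, world axes, zero at the start; "wrist_torque": the same for the moment, N m; "gripper_width": finger opening in mm.
Only numpy, scipy, OpenCV 4.12 (cv2) and the standard library are available. Lean on these libraries where they do the work, as an engineer would, in place of code of your own. Each camera call takes 0.05 s, during which the arm holds its last target. There are 200 camera calls.

TASK

Hang the green crate by its wooden handle on the hook of the blue bench stand, to clear the bench. Carry it roughly upright so nothing would spill, lower it until the handle rests in the bend of the hook before you let go, and leave it hanging freely, about level and still. Leave the orange crate, the glue bottle and the sanding block where they are.

Things in the scene. Friction and masses are not known exactly. Their poses are not given: they have to be found in the camera images.
- green_crate: Green open plastic crate, 90 (x) x 160 (y) x 60 mm high, about 0.5 kg. Two steel uprights at its y ends carry a pale wooden grip board along y over its middle: 20 mm thick (x), 148 mm long, from 120 to 160 mm above the crate's underside, lower edge rounded (radius 10). Origin: centre of the underside; z up. The same either way round.
- green_handle (a point): Middle of the lower edge of the green crate's grip board, 120 mm above the crate's origin; axes as the crate's. The board's top is 40 mm above this point; holding only its upper half (fingertips at most about 22 mm below the top) leaves the lower edge free for the hook.
- hook_stand: Stand fixed to the bench: dark base plate 170 x 120 x 12 mm (120 mm to the front, -x, of the post's axis, 50 mm behind), blue post 24 mm square, 240 mm tall, and a round steel hook arm 10 mm thick along -x: it slopes down to a bend 85 mm in front of the post, then rises at 30 degrees to its tip. Origin: on the bench under the post; z up.
- hook_seat (a point): The point in the bend of the hook where the lower edge of a hung handle rests: 83 mm in front (-x) of the post's axis, 211 mm above the bench. A hung handle lies across the arm, along the stand's y; there are 71 mm from here to the post's face. Axes as the stand's.
- hook_tip (a point): Centre of the red ball end (radius 6 mm) of the hook, 115 mm in front of the post's axis, 222 mm above the bench. A handle's lower edge must pass above 229 mm to come over it, and below 255 mm for the arm (underside 200 mm) to clear the crate's rim, 60 mm under the handle. From the side the crate's uprights meet the arm: bring it in from the front.
- orange_crate: Orange crate of the same make and size as the green one, standing on the bench; to be left alone. Origin: centre of the underside; z up.
- glue_bottle: Yellow glue bottle with a red cap, 60 mm across, 160 mm tall; to be left alone. Origin: centre of the underside.
- sanding_block: Cork and wood sanding block, 120 x 65 x 44 mm; to be left alone. Origin: centre of the underside.

How it is judged:
By the outcome, as a careful person would: the job done as asked, in the order asked, and still so for the second after the job is handed in, with the robot touching nothing.
It also fails if it takes over 56 s, if anything falls off the work surface, if the arm or the gripper's body presses on something with over 40 N, if the wrist force passes 120 N, or if a joint passes its speed limit or range.

## Working session

There is one attempt and no reset: what is moved stays moved. The work goes in short steps, Python scripts to look and compute and a tool call to move; the robot and the scene stay as the last step left them, time stands still between calls to the robot, and variables do not carry over. Pictures are saved under pics/ and viewed, about 8 in all and at most 12, crops included, and the job is handed in when it is done.

Besides the shell and the picture viewer there is one more tool, called as a command line: name --pt "numbers of a row" for each row, then --argument value for the rest. servo_tool: Moves the arm, as the interface text tells. Its arguments: {"type":"object","properties":{"rows":{"type":"array","items":{"type":"array","items":{"type":"number"}}}},"required":["rows"]}

```bash
mkdir -p pics; cat > h.py <<'E'
from bench import *
import numpy as np, cv2, pickle
def snap(n,f):
    d=get_image(n); cv2.imwrite('pics/'+f+'.png',cv2.cvtColor(d['image'],cv2.COLOR_RGB2BGR)); pickle.dump(d,open('pics/'+f+'.pkl','wb')); return d
def ld(f): return pickle.load(open('pics/'+f+'.pkl','rb'))
def proj(d,P):
    P=np.atleast_2d(P).astype(float); E=np.array(d['extrinsics']); K=np.array(d['mtx'])
    c=(P-E[:3,3])@E[:3,:3]; s=np.c_[c[:,0]/-c[:,2],-c[:,1]/-c[:,2]]
    s=s*(1+d['k1']*(s**2).sum(1,keepdims=True)); return s*[K[0,0],K[1,1]]+[K[0,2],K[1,2]]
def ray(d,uv):
    E=np.array(d['extrinsics']); K=np.array(d['mtx']); q=np.array([(uv[0]-K[0,2])/K[0,0],(uv[1]-K[1,2])/K[1,1]]); s=q.copy()
    for _ in range(20): s=q/(1+d['k1']*(s@s))
    return E[:3,3],E[:3,:3]@np.array([s[0],-s[1],-1])
def atz(d,uv,z):
    o,r=ray(d,uv); return o+r*(z-o[2])/r[2]
E
python3 - <<'E'
from h import *
a=snap('scene','s0');b=snap('top','t0')
for d in(a,b): print(np.round(d['extrinsics'],3).tolist(),np.round(d['mtx'],1).tolist(),d['k1'])
print(read_state())
E
```

```text
[[0.523, -0.491, 0.696, 1355.111], [0.852, 0.286, -0.438, -466.275], [0.016, 0.823, 0.568, 776.741], [0.0, 0.0, 0.0, 1.0]] [[379.2, 0.0, 312.8], [0.0, 379.2, 197.9], [0.0, 0.0, 1.0]] -0.0659302537999172
[[0.007, 0.987, -0.161, 345.182], [-1.0, 0.006, -0.003, 17.382], [-0.002, 0.161, 0.987, 1551.222], [0.0, 0.0, 0.0, 1.0]] [[516.2, 0.0, 320.9], [0.0, 516.2, 202.3], [0.0, 0.0, 1.0]] -0.06586337767917967
{'clock': 0.1, 'joints': array([-1.00038118e+00,  3.85483995e-01,  6.75485272e-03, -4.25299905e-04,
       -1.19401442e+00, -2.58613064e-01]), 'joint_vel': array([-0.00041576, -0.00046883,  0.00370003, -0.000488  ,  0.00160009,
       -0.00065346]), 'joint_efforts': array([-4.21737177e-04, -3.93318307e+01,  1.88928366e+01,  4.19794768e+00,
       -2.57461877e-03,  1.22116990e-05]), 'position': array([ 191.59991908, -594.37557701,  241.32679202]), 'ee_rot': array([-1.55192719e-01,  9.87883714e-01,  9.70769116e-04, -2.11201844e-04]), 'contact_force': array([ 0.07151682, -0.69754559, -0.01907839]), 'wrist_torque': array([0.03388949, 0.02880681, 0.01736235]), 'gripper_width': 85.3511060287207}
```

View pics/s0.png

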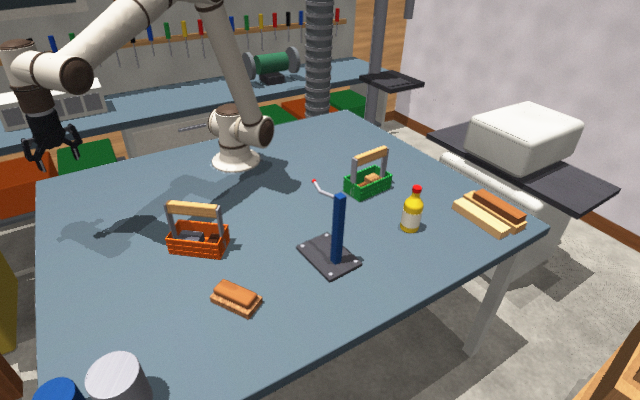

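View pics/t0.png

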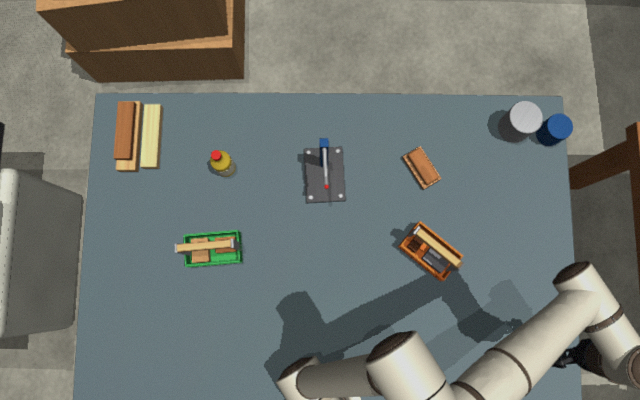

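The scene camera shows everything. In the top view the green crate is at about (211,248), with its handle from (178,248) to (234,243). The post top is at (324,143) and the red tip at (326,187). I'll zoom in on both.

```bash
python3 - <<'E'
import cv2,numpy as np
a=cv2.imread('pics/t0.png')
x=cv2.resize(a[220:280,165:255],None,fx=8,fy=8,interpolation=cv2.INTER_CUBIC)[:, :]
y=cv2.resize(a[130:210,295:355],None,fx=6,fy=6,interpolation=cv2.INTER_CUBIC)
x=cv2.resize(a[222:277,168:250],None,fx=5,fy=5,interpolation=cv2.INTER_CUBIC)
c=np.zeros((480,780,3),np.uint8);c[:275,:410]=x;c[:480,415:775]=y
cv2.imwrite('pics/c1.png',c)
E
```

```text
(no output)
```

View pics/c1.png

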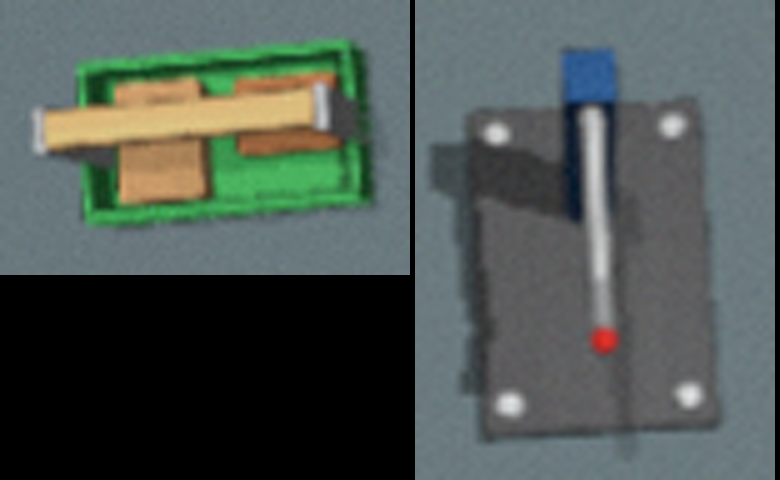

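The crop shows the crate's rim corners, the board's ends, the stand's plate corners and the red tip clearly, so I can measure from those.

```bash
python3 - <<'E'
from h import *
d=ld('t0')
g=lambda p:(168+(p[0]+.5)/5-.5,222+(p[1]+.5)/5-.5)
s=lambda p:(295+(p[0]-414.5)/6-.5,130+(p[1]+.5)/6-.5)
H=[atz(d,g(p),160) for p in((38,131),(328,107))]
R=[atz(d,g(p),60) for p in((78,65),(352,42),(370,203),(85,222))]
T=atz(d,s((604,341)),222)
Pt=[atz(d,s(p),240) for p in((563,52),(615,50),(616,102),(563,102))]
B=[atz(d,s(p),12) for p in((468,112),(698,100),(718,425),(485,438))]
ang=lambda v:np.degrees(np.arctan2(v[1],v[0]))
print('handle',np.mean(H,0),np.linalg.norm(H[0]-H[1]),'dir',ang(H[0]-H[1]))
print('rim',np.mean(R,0),np.linalg.norm(R[0]-R[1]),np.linalg.norm(R[1]-R[2]),ang(R[0]-R[1]),ang(R[3]-R[2]),ang(R[0]-R[3]),ang(R[1]-R[2]))
P=np.mean(Pt,0);print('tip',T,'post',P,np.linalg.norm((T-P)[:2]),'x dir',ang(P-T))
b=np.mean(B,0);print('base',b,[ang(B[i]-B[j]) for i,j in((0,3),(1,2),(0,1),(3,2))],np.linalg.norm(B[0]-B[3]),np.linalg.norm(B[0]-B[1]))
th=np.radians(np.mean([ang(B[0]-B[3]),ang(B[1]-B[2])]));x=np.array([np.cos(th),np.sin(th)])
print('post from base',b[:2]+35*x)
S=ld('s0')
print('scene check (tip, handle):',proj(S,T),proj(S,H))
print(np.round(Pt,1).tolist())
E
```

```text
handle [452.42779593 336.74470577 160.        ] 158.20606541439696 dir 95.2217988411947
rim [452.43039678 337.08582531  60.        ] 160.6760957633701 94.06131271252457 95.25765044027952 94.34105606460464 5.221940769895606 8.109178138487476
tip [604.72634073   8.13733036 222.        ] post [719.11194042  15.28619604 240.        ] 114.60877670407349 x dir 3.5762174662532766
base [683.87811565  12.85532158  12.        ] [np.float64(3.593988743110021), np.float64(3.39712541022618), np.float64(93.43059235808393), np.float64(93.5921276766799)] 169.63308938051873 118.14047118514671
post from base [718.81299917  14.9893115 ]
scene check (tip, handle): [[313.84709127 180.49824217]] [[386.0181018  145.01470467]
 [353.52182512 156.93482197]]
[[730.1, 26.9, 240.0], [731.2, 4.1, 240.0], [707.6, 3.5, 240.0], [707.5, 26.7, 240.0]]
```

servo_tool --pt "1 0 0 -0.7 0 0 -8.5" --pt "1 0 0 -0.7 0 0 -8.5" --pt "1 0 0 -0.7 0 0 -8.5" --pt "1 0 0 -0.7 0 0 -8.5" --pt "1 0 0 -0.7 0 0 -8.5" --pt "1 0 0 -0.7 0 0 -8.5" --pt "1 0 0 -0.7 0 0 -8.5" --pt "1 0 0 -0.7 0 0 -8.5" --pt "1 0 0 -0.7 0 0 -8.5" --pt "1 0 0 0 0 0 -0.9" --pt "1 -2 -1.5 0 0 0 0" --pt "1 -4 -2.5 0 0 0 0"

```text
clock: 1.3
position: [225.7, -532.0, 303.3]
ee_rot: [0.737, -0.676, -0.001, -0.0]
contact_force: [1.9, 0.8, -0.2]
gripper_width: 85.7
```

servo_tool --pt "1 -4 -2.5 0 0 0 0" --pt "1 -4 -2.5 0 0 0 0" --pt "1 -4 -2.5 0 0 0 0" --pt "1 -4 -2.5 0 0 0 0" --pt "1 -4 -2.5 0 0 0 0" --pt "1 -4 -2.5 0 0 0 0" --pt "1 -4 -2.5 0 0 0 0" --pt "1 -4 -2.5 0 0 0 0" --pt "1 -4 -2 0 0 0 0" --pt "1 -4 -2 0 0 0 0" --pt "1 -4.5 0 0 0 0 0" --pt "1 -4.5 0 0 0 0 0"

```text
clock: 2.5
position: [419.7, -19.7, 304.5]
ee_rot: [0.738, -0.675, -0.0, 0.001]
contact_force: [1.8, 0.6, 0.1]
gripper_width: 86.0
```

servo_tool --pt "1 -4.8 -1 0 0 0 0" --pt "1 -4.8 -1 0 0 0 0" --pt "1 -4.8 -1 0 0 0 0" --pt "1 -4.8 -1 0 0 0 0" --pt "1 -4.8 -1 0 0 0 0" --pt "1 -4 -0.5 0 0 0 0" --pt "1 -2 0 0 0 0 0" --pt "1 0 0 0 0 0 0" --pt "1 0 0 0 0 0 0" --pt "1 0 0 0 0 0 0"

```text
clock: 3.5
position: [447.2, 281.0, 305.4]
ee_rot: [0.738, -0.675, -0.0, 0.0]
contact_force: [-0.6, 0.1, 0.7]
gripper_width: 85.3
```

```bash
cat >> h.py <<'E'
from scipy.spatial.transform import Rotation as Ro
def togo(p,yaw):  # target TCP, direction of tool y (deg), tool down
    s=read_state(); R=Ro.from_quat(s['ee_rot']); y=np.radians(yaw); Y=np.array([np.cos(y),np.sin(y),0]); Z=np.array([0,0,-1.])
    T=Ro.from_matrix(np.c_[np.cross(Y,Z),Y,Z])
    print('pos',s['position'].round(1),'F',s['contact_force'].round(1),'w',round(s['gripper_width'],1),'t',s['clock'])
    print('shift cm',(R.inv().apply(np.array(p)-s['position'])/10).round(2),'turn',np.degrees((R.inv()*T).as_rotvec()).round(2))
E
python3 - <<'E'
from h import *
togo([452.4,336.9,149],185.2)
d=snap('wrist','w0')
for z in (160,120): pass
u=[np.cos(np.radians(95.2)),np.sin(np.radians(95.2))]
C=np.array([452.4,336.9]); 
print(proj(d,[[*(C+k*np.array(u)),160] for k in(-74,0,74)]))
E
```

```text
pos [447.2 281.  305.4] F [-0.6  0.1  0.7] w 85.3 t 3.5
shift cm [-5.52 -1.02 15.64] turn [ 0.01 -0.01 -0.04]
[[303.65384335 171.97529424]
 [304.46528557 240.4673215 ]
 [305.18994832 299.98878022]]
```

View pics/w0.png

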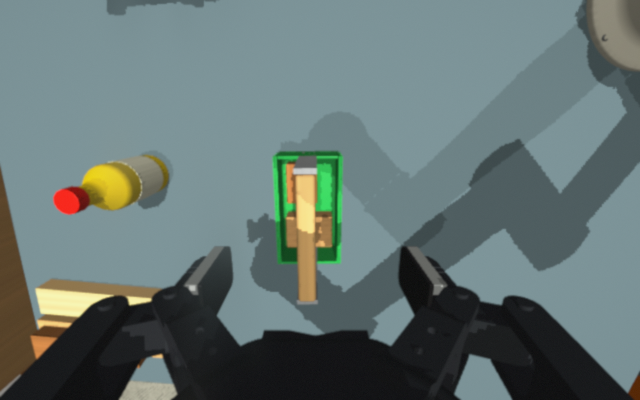

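The board runs from (305,172) to (307,302), within 2 px of the prediction, so the pose is confirmed. Next I move over it and descend.

servo_tool --pt "1 -2 -0.4 0 0 0 0" --pt "1 -2 -0.4 1 0 0 0" --pt "1 -1.5 -0.1 2 0 0 0" --pt "1 0 0 2.5 0 0 0" --pt "1 0 0 2.5 0 0 0" --pt "1 0 0 2.5 0 0 0" --pt "1 0 0 2 0 0 0" --pt "1 0 0 1.5 0 0 0" --pt "1 0 0 1 0 0 0" --pt "1 0 0 0.5 0 0 0" --pt "1 0 0 0 0 0 0" --pt "1 0 0 0 0 0 0"

```text
clock: 4.75
position: [451.6, 338.4, 150.9]
ee_rot: [0.739, -0.674, 0.0, -0.001]
contact_force: [0.4, -0.2, -0.1]
gripper_width: 85.5
```

```bash
python3 - <<'E'
from h import *
togo([452.4,336.9,149],185.2)
E
```

```text
pos [451.6 338.4 150.9] F [ 0.4 -0.2 -0.1] w 85.5 t 4.75
shift cm [ 0.16 -0.06  0.19] turn [-0.06  0.04  0.08]
```

servo_tool --pt "1 0.1 0 0.1 0 0 0" --pt "0.5 0 0 0 0 0 0" --pt "0.3 0 0 0 0 0 0" --pt "0.2 0 0 0 0 0 0" --pt "0 0 0 0 0 0 0" --pt "0 0 0 0 0 0 0" --pt "0 0 0 0 0 0 0" --pt "0 0 0 0 0 0 0" --pt "0 0 0 0 0 0 0" --pt "0 0 0 0 0 0 0" --pt "0 0 0 0 0 0 0" --pt "0 0 0 0 0 0 0"

```text
clock: 5.95
position: [451.7, 337.2, 149.6]
ee_rot: [0.739, -0.674, 0.0, -0.001]
contact_force: [2.1, 0.1, 1.9]
gripper_width: 18.6
```

servo_tool --pt "0 0 0 -0.3 0 0 0" --pt "0 0 0 -0.5 0 0 0" --pt "0 0 0 -0.7 0 0 0" --pt "0 0 0 -0.5 0 0 0" --pt "0 0 0 0 0 0 0" --pt "0 0 0 0 0 0 0" --pt "0 0 0 0 0 0 0"

```text
clock: 6.65
position: [451.1, 336.7, 169.1]
ee_rot: [0.739, -0.674, -0.0, 0.0]
contact_force: [0.3, -0.3, -3.7]
gripper_width: 19.2
```

```bash
python3 - <<'E'
from h import *
togo([452.4,336.9,169],185.2);print(read_state()['wrist_torque'])
snap('scene','s1')
import cv2
a=cv2.imread('pics/s1.png')[100:220,280:440];cv2.imwrite('pics/s1c.png',cv2.resize(a,None,fx=4,fy=4))
E
```

```text
pos [451.1 336.7 169.1] F [ 0.3 -0.3 -3.7] w 19.2 t 6.65
shift cm [-0.01 -0.13  0.01] turn [ 0.04 -0.02  0.05]
[-0.00931219 -0.00616099  0.03693303]
```

View pics/s1c.png

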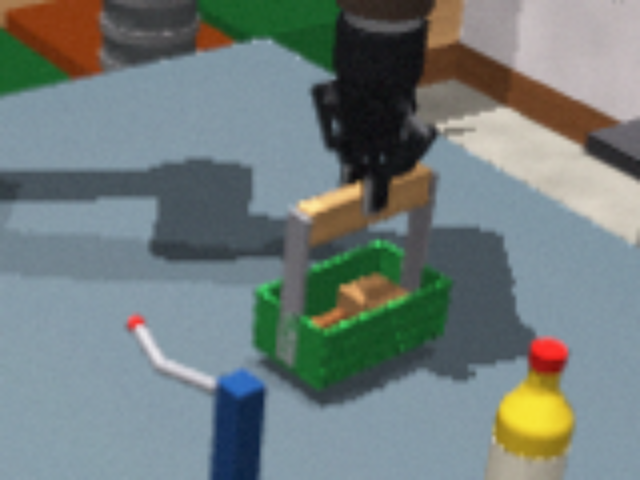

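The crate is lifted, level and gripped at the middle of the upper board. Next I raise it and move it sideways to a point in front of the hook.

servo_tool --pt "0 0 0 -0.5 0 0 0" --pt "0 0 0 -1 0 0 0" --pt "0 0 0 -1.5 0 0 0" --pt "0 0.3 0 -2 0 0 0" --pt "0 0.7 -0.1 -2 0 0 0.2" --pt "0 1.2 -0.2 -1.5 0 0 0.3" --pt "0 1.7 -0.2 -1 0 0 0.3" --pt "0 2.2 -0.3 -0.5 0 0 0.3" --pt "0 2.5 -0.3 -0.3 0 0 0.3" --pt "0 2.5 -0.3 0 0 0 0.3" --pt "0 2.5 -0.3 0 0 0 0" --pt "0 2.5 -0.3 0 0 0 0"

```text
clock: 7.9
position: [482.8, 176.0, 272.6]
ee_rot: [0.729, -0.685, -0.0, 0.0]
contact_force: [0.8, 0.1, -4.2]
gripper_width: 18.5
```

servo_tool --pt "0 2.5 -0.3 0 0 0 0" --pt "0 2.5 -0.3 0 0 0 0" --pt "0 2.5 -0.3 0 0 0 0" --pt "0 2.4 -0.3 0 0 0 0" --pt "0 2.2 -0.3 0 0 0 0" --pt "0 1.9 -0.2 0 0 0 0" --pt "0 1.5 -0.1 0 0 0 0" --pt "0 1 0 0 0 0 0" --pt "0 0.5 0 0 0 0 0" --pt "0 0.3 0 0 0 0 0" --pt "0 0 0 0 0 0 0" --pt "0 0 0 0 0 0 0"

```text
clock: 9.1
position: [511.7, 6.7, 272.3]
ee_rot: [0.729, -0.685, -0.0, -0.0]
contact_force: [0.7, 0.6, -4.1]
gripper_width: 18.7
```

```bash
python3 - <<'E'
from h import *
togo([520.4,2.9,271.6],183.5)
d=snap('wrist','w1'); snap('top','t1')
a=cv2.imread('pics/t1.png')[130:290,250:400];b=cv2.imread('pics/w1.png')
c=np.zeros((400,800,3),np.uint8);c[:400,:375]=cv2.resize(a,None,fx=2.5,fy=2.5);c[:,400:]=cv2.resize(b[:,120:520],None,fx=1,fy=1)
cv2.imwrite('pics/c2.png',c)
E
```

```text
pos [511.7   6.7 272.3] F [ 0.7  0.6 -4.1] w 18.7 t 9.1
shift cm [ 0.43 -0.84  0.07] turn [-0.01  0.01  0.09]
```

View pics/c2.png

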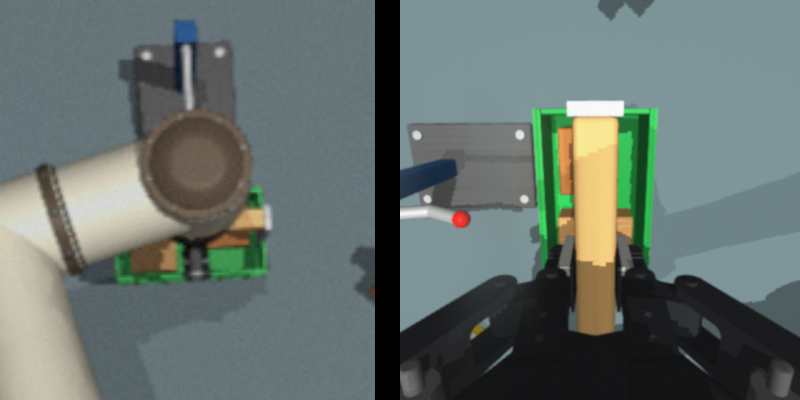

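The crate is held straight and level in front of the hook. The red tip is at wrist pixel (181,219), and the board's far end is at about (316,117). I'll check both against the model.

```bash
python3 - <<'E'
from h import *
d=ld('w1'); s=read_state()
im=d['image'].astype(int); m=(im[...,0]>180)&(im[...,1]<60)&(im[...,2]<60); m[:,320:]=0
v,u=np.nonzero(m[150:280]);print('red',u.mean(),v.mean()+150,len(u))
print('tip pred',proj(d,[604.7,8.1,222]), 'ray at 222',atz(d,(u.mean(),v.mean()+150),222))
p=s['position'];R=Ro.from_quat(s['ee_rot']).as_matrix()
t=np.array([p[0],p[1],p[2]+10.4])
print('board far end top pred (r 70,74,79)',proj(d,[t+R[:,0]*k for k in(70,74,79)]).round(1).tolist())
E
```

```text
red 180.02777777777777 219.24305555555554 144
tip pred [[178.31461429 218.16139708]] ray at 222 [603.56988089   8.81924357 222.        ]
board far end top pred (r 70,74,79) [[312.0, 119.5], [312.0, 109.4], [311.9, 96.5]]
```

servo_tool --pt "0 0.3 -0.3 0 0 0 0" --pt "0 0.2 -0.7 0 0 0 0.1" --pt "0 0 -1.2 0 0 0 0" --pt "0 0 -1.5 0 0 0 0" --pt "0 0 -1.7 0 0 0 0" --pt "0 0 -1.7 0 0 0 0" --pt "0 0 -1.6 0 0 0 0" --pt "0 0 -1.4 0 0 0 0" --pt "0 0 -1.1 0 0 0 0" --pt "0 0 -0.8 0 0 0 0" --pt "0 0 -0.5 0 0 0 0" --pt "0 0 0 0 0 0 0"

```text
clock: 10.4
position: [637.3, 8.9, 272.0]
ee_rot: [0.728, -0.685, -0.0, 0.0]
contact_force: [0.1, -0.6, -4.5]
gripper_width: 18.9
```

servo_tool --pt "0 0 0 0 0 0 0" --pt "0 0 0 0 0 0 0" --pt "0 0 0 0 0 0 0"

```text
clock: 10.7
position: [636.4, 8.8, 272.7]
ee_rot: [0.728, -0.685, 0.0, -0.0]
contact_force: [1.2, 0.1, -3.3]
gripper_width: 18.5
```

```bash
python3 - <<'E'
from h import *
togo([637,9,240.6],183.5)
snap('scene','s2')
a=cv2.imread('pics/s2.png')[90:290,240:440];cv2.imwrite('pics/s2c.png',cv2.resize(a,None,fx=3,fy=3,interpolation=cv2.INTER_CUBIC))
E
```

```text
pos [636.4   8.8 272.7] F [ 1.2  0.1 -3.3] w 18.5 t 10.7
shift cm [-0.02 -0.06  3.21] turn [-0.02  0.   -0.03]
```

View pics/s2c.png

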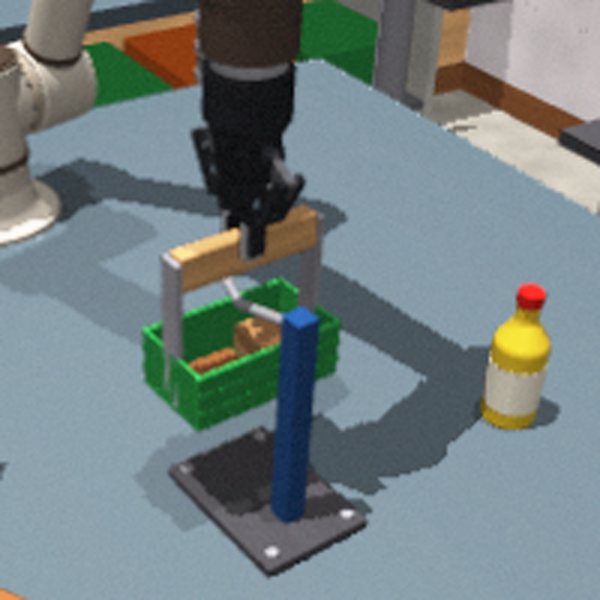

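The handle is above the bend with the arm passing under it, at about (255,300) in the crop. I lower it most of the way, then creep down while watching the force.

servo_tool --pt "0 0 0 0.3 0 0 0" --pt "0 0 0 0.5 0 0 0" --pt "0 0 0 0.6 0 0 0" --pt "0 0 0 0.5 0 0 0" --pt "0 0 0 0.4 0 0 0" --pt "0 0 0 0.3 0 0 0" --pt "0 0 0 0.2 0 0 0" --pt "0 0 0 0 0 0 0" --pt "0 0 0 0 0 0 0" --pt "0 0 0 0 0 0 0"

```text
clock: 11.75
position: [637.0, 8.9, 244.6]
ee_rot: [0.728, -0.685, 0.0, -0.0]
contact_force: [0.0, -0.7, -4.1]
gripper_width: 18.4
```

servo_tool --pt "0 0 0 0.1 0 0 0" --pt "0 0 0 0.1 0 0 0" --pt "0 0 0 0 0 0 0" --pt "0 0 0 0 0 0 0" --pt "0 0 0 0 0 0 0"

```text
clock: 12.25
position: [636.8, 8.8, 242.3]
ee_rot: [0.728, -0.685, 0.0, 0.0]
contact_force: [-0.3, 0.5, -3.1]
gripper_width: 18.6
```

servo_tool --pt "0 0 0 0.1 0 0 0" --pt "0 0 0 0 0 0 0" --pt "0 0 0 0 0 0 0" --pt "0 0 0 0 0 0 0"

```text
clock: 12.65
position: [636.8, 8.8, 241.3]
ee_rot: [0.728, -0.685, 0.0, -0.0]
contact_force: [0.2, -0.2, -3.9]
gripper_width: 18.7
```

servo_tool --pt "0 0 0 0.1 0 0 0" --pt "0 0 0 0 0 0 0" --pt "0 0 0 0 0 0 0" --pt "0 0 0 0 0 0 0"

```text
clock: 13.05
position: [637.0, 8.9, 240.6]
ee_rot: [0.728, -0.685, 0.0, -0.0]
contact_force: [0.7, -1.1, -3.1]
gripper_width: 18.6
```

servo_tool --pt "0 0 0 0.05 0 0 0" --pt "0 0 0 0 0 0 0" --pt "0 0 0 0 0 0 0" --pt "0 0 0 0 0 0 0"

```text
clock: 13.45
position: [637.0, 8.8, 240.4]
ee_rot: [0.728, -0.685, 0.0, -0.0]
contact_force: [-1.1, 0.3, 0.5]
gripper_width: 18.7
```

servo_tool --pt "0 0 0 0.03 0 0 0" --pt "0 0 0 0 0 0 0" --pt "0 0 0 0 0 0 0"

```text
clock: 13.75
position: [637.1, 8.8, 240.4]
ee_rot: [0.728, -0.685, 0.0, -0.0]
contact_force: [-1.1, -0.3, 3.1]
gripper_width: 18.7
```

```bash
python3 - <<'E'
from h import *
togo([637,9,240],183.5);print(read_state()['wrist_torque'])
snap('scene','s3')
a=cv2.imread('pics/s3.png')[90:290,240:440];cv2.imwrite('pics/s3c.png',cv2.resize(a,None,fx=3,fy=3,interpolation=cv2.INTER_CUBIC))
E
```

```text
pos [637.1   8.8 240.4] F [-1.1 -0.3  3.1] w 18.7 t 13.75
shift cm [-0.02  0.    0.04] turn [-0.07 -0.01 -0.02]
[ 0.16205448  0.54399212 -0.02956251]
```

View pics/s3c.png

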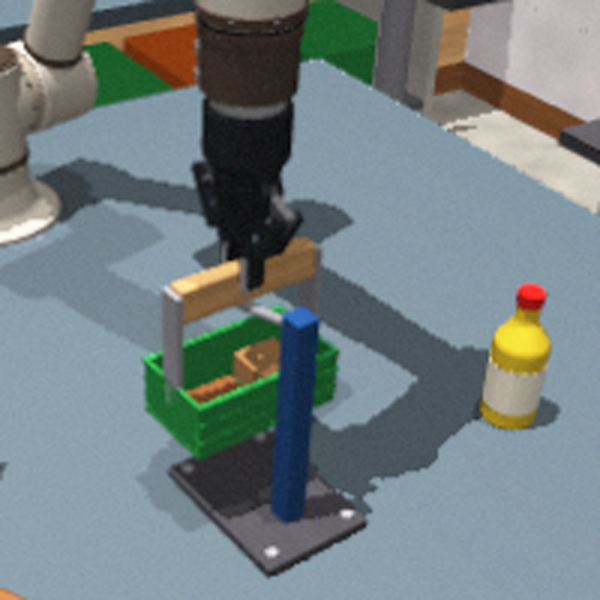

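The handle is now resting on the hook: the wrist force went from -4 N to +3 N, so the hook carries the crate. I release gently, then go straight up.

servo_tool --pt "0.22 0 0 0 0 0 0" --pt "0.26 0 0 0 0 0 0" --pt "0.3 0 0 0 0 0 0" --pt "0.35 0 0 0 0 0 0" --pt "0.4 0 0 0 0 0 0" --pt "0.42 0 0 0 0 0 0" --pt "0.45 0 0 0 0 0 0" --pt "0.45 0 0 0 0 0 0" --pt "0.45 0 0 0 0 0 0" --pt "0.45 0 0 0 0 0 0"

```text
clock: 14.8
position: [636.8, 8.8, 239.5]
ee_rot: [0.728, -0.685, 0.0, -0.0]
contact_force: [0.0, 0.5, -0.0]
gripper_width: 38.3
```

```bash
python3 - <<'E'
from h import *
togo([637,9,300],183.5)
snap('wrist','w2')
a=cv2.imread('pics/w2.png');b=ld('s3');d=snap('scene','s4')
s=cv2.imread('pics/s4.png')[110:260,270:380]
c=np.zeros((480,800,3),np.uint8);c[:400,:400]=a[:,120:520];c[:480,420:772]=cv2.resize(s,(352,480),interpolation=cv2.INTER_CUBIC)
cv2.imwrite('pics/c3.png',c)
E
```

```text
pos [636.8   8.8 239.5] F [ 0.   0.5 -0. ] w 38.3 t 14.8
shift cm [-0.01 -0.02 -6.05] turn [-0.    0.   -0.03]
```

View pics/c3.png

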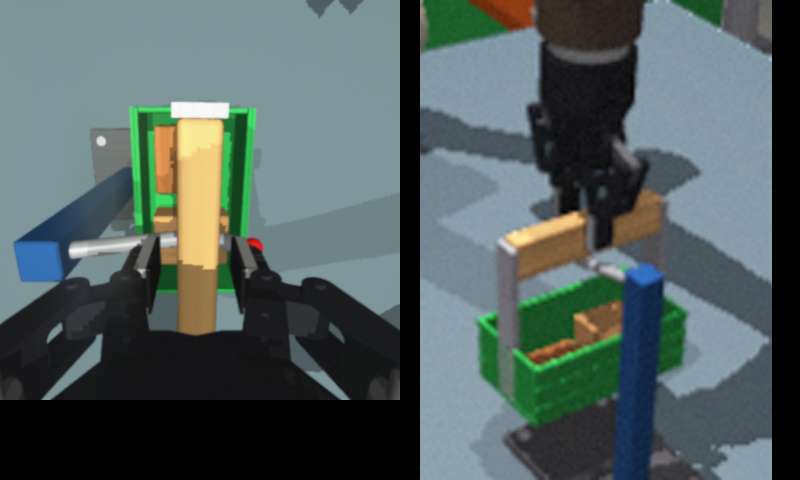

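The fingers are clear of the board on both sides, the force is about 0, and the crate hangs level on the hook. Next I retreat straight up.

servo_tool --pt "0.45 0 0 -0.2 0 0 0" --pt "0.45 0 0 -0.5 0 0 0" --pt "0.45 0 0 -0.8 0 0 0" --pt "0.45 0 0 -1 0 0 0" --pt "0.45 0 0 -1.5 0 0 0" --pt "0.45 0 0 -2 0 0 0" --pt "0.45 0 0 -2 0 0 0" --pt "0.45 0 0 -2 0 0 0" --pt "0.45 0 0 -1.5 0 0 0" --pt "0.45 0 0 -1 0 0 0" --pt "0.45 0 0 -0.5 0 0 0" --pt "0.45 0 0 0 0 0 0"

```text
clock: 16.1
position: [636.9, 8.9, 370.2]
ee_rot: [0.728, -0.685, 0.0, -0.0]
contact_force: [-0.1, -0.0, -0.7]
gripper_width: 38.5
```

servo_tool --pt "0.45 0 0 0 0 0 0" --pt "0.45 0 0 0 0 0 0" --pt "0.45 0 0 0 0 0 0" --pt "0.45 0 0 0 0 0 0" --pt "0.45 0 0 0 0 0 0" --pt "0.45 0 0 0 0 0 0" --pt "0.45 0 0 0 0 0 0" --pt "0.45 0 0 0 0 0 0" --pt "0.45 0 0 0 0 0 0" --pt "0.45 0 0 0 0 0 0" --pt "0.45 0 0 0 0 0 0" --pt "0.45 0 0 0 0 0 0"

```text
clock: 17.3
position: [636.8, 8.9, 369.5]
ee_rot: [0.728, -0.685, -0.0, -0.0]
contact_force: [-0.7, -0.3, 0.1]
gripper_width: 38.5
```

```bash
python3 - <<'E'
from h import *
togo([637,9,370],183.5)
p=snap('scene','s5')['image'].astype(int)
for i in range(5): q=get_image('scene')['image'].astype(int)
print('motion in 0.25 s',(np.abs(p-q)[100:260,260:400].max(2)>40).sum())
a=ld('s0')['image'].astype(int)
for n,(u0,u1,v0,v1) in dict(orange=(155,235,195,262),glue=(395,430,180,240),block=(205,268,275,320)).items(): print(n,(np.abs(a-p)[v0:v1,u0:u1].max(2)>60).sum())
cv2.imwrite('pics/s5c.png',cv2.resize(cv2.imread('pics/s5.png')[90:330,140:460],None,fx=2.4,fy=2.4,interpolation=cv2.INTER_CUBIC))
E
```

```text
pos [636.8   8.9 369.5] F [-0.7 -0.3  0.1] w 38.5 t 17.3
shift cm [-0.01 -0.02 -0.05] turn [-0.    0.   -0.04]
motion in 0.25 s 34
orange 733
glue 241
block 0
```

View pics/s5c.png

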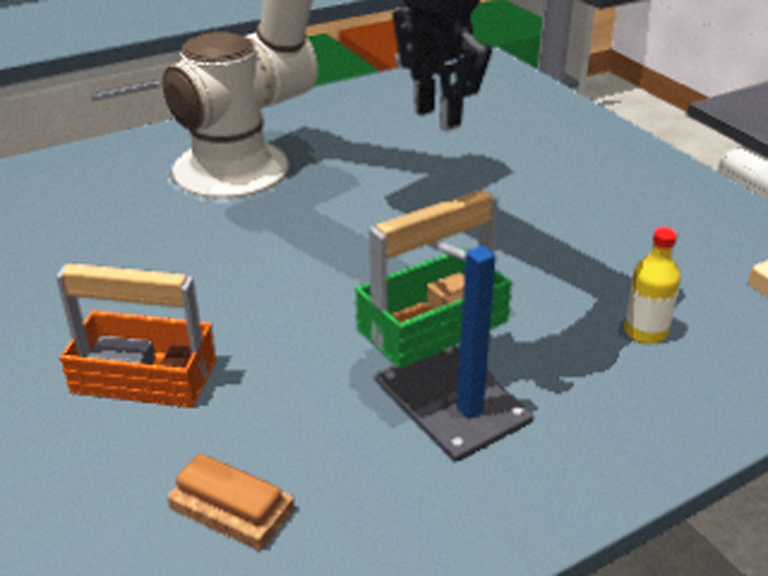

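The crate hangs level, and the other items look unmoved; the image differences there look like arm shadows. The 34 changed pixels might be a slight sway, so I wait and check again.

servo_tool --pt "0.45 0 0 0 0 0 0" --pt "0.45 0 0 0 0 0 0" --pt "0.45 0 0 0 0 0 0" --pt "0.45 0 0 0 0 0 0" --pt "0.45 0 0 0 0 0 0" --pt "0.45 0 0 0 0 0 0" --pt "0.45 0 0 0 0 0 0" --pt "0.45 0 0 0 0 0 0" --pt "0.45 0 0 0 0 0 0" --pt "0.45 0 0 0 0 0 0" --pt "0.45 0 0 0 0 0 0" --pt "0.45 0 0 0 0 0 0"

```text
clock: 18.8
position: [636.8, 8.8, 369.5]
ee_rot: [0.728, -0.685, 0.0, -0.0]
contact_force: [0.6, -0.6, 0.1]
gripper_width: 38.4
```

servo_tool --pt "0.45 0 0 0 0 0 0" --pt "0.45 0 0 0 0 0 0" --pt "0.45 0 0 0 0 0 0" --pt "0.45 0 0 0 0 0 0" --pt "0.45 0 0 0 0 0 0" --pt "0.45 0 0 0 0 0 0" --pt "0.45 0 0 0 0 0 0" --pt "0.45 0 0 0 0 0 0" --pt "0.45 0 0 0 0 0 0" --pt "0.45 0 0 0 0 0 0" --pt "0.45 0 0 0 0 0 0" --pt "0.45 0 0 0 0 0 0"

```text
clock: 20.0
position: [636.8, 8.9, 369.5]
ee_rot: [0.728, -0.685, 0.0, -0.0]
contact_force: [1.4, -0.7, -1.1]
gripper_width: 38.4
```

```bash
python3 - <<'E'
from h import *
L=[get_image('scene')['image'] for _ in range(16)]
g=[cv2.cvtColor(x[165:245,280:362],cv2.COLOR_RGB2GRAY).astype(np.float32) for x in L]
hs=[cv2.inRange(cv2.cvtColor(x[165:245,280:362],cv2.COLOR_RGB2HSV),(50,120,40),(75,255,255)) for x in L]
print('green centroid px',[tuple(np.round([np.nonzero(h)[1].mean(),np.nonzero(h)[0].mean()],2)) for h in hs])
p=L[0].astype(int)
print('ref noise, static area',(np.abs(p-L[5].astype(int))[260:400,200:500].max(2)>40).sum(),'crate',(np.abs(p-L[5].astype(int))[100:260,260:400].max(2)>40).sum())
a=ld('s0')['image']
for n,(u0,u1,v0,v1),lo,hi in(('orange',(155,235,195,262),(4,150,60),(14,255,255)),('glue',(395,430,180,240),(20,150,60),(32,255,255))):
    f=lambda x:np.array(np.nonzero(cv2.inRange(cv2.cvtColor(x[v0:v1,u0:u1],cv2.COLOR_RGB2HSV),lo,hi))).mean(1).round(2)
    print(n,f(a),f(L[0]))
E
```

```text
green centroid px [(np.float64(35.8), np.float64(54.73)), (np.float64(35.5), np.float64(54.55)), (np.float64(36.09), np.float64(54.47)), (np.float64(35.93), np.float64(54.54)), (np.float64(36.26), np.float64(54.48)), (np.float64(35.98), np.float64(54.48)), (np.float64(36.15), np.float64(54.52)), (np.float64(35.15), np.float64(54.82)), (np.float64(36.15), np.float64(54.47)), (np.float64(35.04), np.float64(54.85)), (np.float64(36.2), np.float64(54.42)), (np.float64(36.33), np.float64(54.33)), (np.float64(36.12), np.float64(54.46)), (np.float64(35.58), np.float64(54.6)), (np.float64(36.08), np.float64(54.41)), (np.float64(35.43), np.float64(54.58))]
ref noise, static area 0 crate 34
orange [45.21 43.29] [45.42 43.48]
glue [28.91 17.24] [28.99 17.2 ]
```

The centroid jitter is irregular, so I measure the actual sway with image registration.

```bash
python3 - <<'E'
from h import *
L=[cv2.cvtColor(get_image('scene')['image'],cv2.COLOR_RGB2GRAY).astype(np.float32) for _ in range(24)]
r=lambda v0,v1,u0,u1:[tuple(np.round(cv2.phaseCorrelate(np.ascontiguousarray(L[0][v0:v1,u0:u1]),np.ascontiguousarray(x[v0:v1,u0:u1]),cv2.createHanningWindow((u1-u0,v1-v0),cv2.CV_32F))[0],2)) for x in L[1:]]
f=lambda q:' '.join('%.2f,%.2f'%p for p in q)
print('crate lower-left',f(r(195,245,285,330)));print('post',f(r(195,290,320,350)))
D=np.std(L,0);v,u=np.nonzero(D>8);print(len(u));print(sorted(set(zip((u//10*10).tolist(),(v//10*10).tolist()))))
E
```

```text
crate lower-left 0.51,-0.05 0.51,-0.06 0.54,-0.05 0.35,-0.12 0.48,-0.09 0.41,-0.02 0.39,0.03 0.43,-0.10 0.33,-0.11 0.49,-0.22 0.63,-0.06 0.62,0.04 0.51,0.02 0.58,-0.03 0.47,-0.01 0.46,0.08 0.40,-0.04 0.39,-0.03 0.49,0.02 0.43,-0.10 0.44,0.04 0.42,0.02 0.57,-0.08
post -0.06,0.08 -0.01,0.04 -0.11,0.00 -0.09,0.10 -0.17,0.01 -0.09,-0.03 -0.14,0.06 -0.06,0.04 -0.10,0.05 -0.02,0.01 -0.04,-0.06 -0.16,0.03 -0.04,0.04 -0.02,0.12 -0.04,-0.03 -0.13,0.07 -0.14,0.09 -0.12,0.05 -0.04,0.03 -0.06,0.02 -0.06,-0.11 -0.00,-0.03 -0.08,0.02
73
[(290, 210), (290, 220), (290, 230)]
```

The sway is about ±0.1 px, roughly 0.2 mm, which is at noise level. The crate is still, so I hand in the job.

```bash
python3 -c "
from bench import *
print(job_done())"
```

```text
the job is handed in; nothing more can be done
None
```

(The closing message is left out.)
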